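# Fit the mixer's large drive pulley and hold its belt tensioner back

### The job

I am about to put a new belt on the bench mixer: take the larger of the two loose pulleys and lower it (do not drop it) hub upwards onto the bare spindle until it sits fully home, and let go of it. Then push the belt tensioner by its upright grip right back against its spring, well past the last click of the ratchet, and finish while still holding it there yourself, so that the pawl is not what keeps it back. Leave the other things on the bench where they are.

Things in the scene. Friction and masses are not known exactly. Their poses are not given: they have to be found in the camera images.
- pulley_large: The larger loose aluminium belt pulley, lying hub upwards on the bench. Flanges 80 mm diameter, rim 18 mm thick; above the rim a round hub 31 mm diameter, its top 40 mm above the underside. A plain 19 mm bore runs right through. About 0.26 kg. Origin: centre of the underside, z along the axis towards the hub.
- pulley_small: The smaller loose pulley, not wanted: flanges 56 mm diameter, otherwise like the large one (hub 31 mm diameter, 40 mm high, 19 mm bore). It lies beside the large one, and they may lie either way round. Origin: centre of the underside.
- spindle_seat (a point): Centre of the shoulder on the mixer's bare upright spindle, 142 mm above the bench, where the pulley's underside rests when home. The spindle above it is 16 mm diameter, 36 mm tall, its end tapered. z up; x runs from here along the mixer to its motor pulley.
- mixer: The bench mixer's drive base, fixed: cream housing 320 mm (its x) by 250 mm (its y), cover off; flat aluminium deck 130 mm above the bench, fittings on it up to 180 mm. Origin: centre of the underside.
- tensioner_pivot (a point): Point on the vertical pivot axis of the tensioner arm, at deck height (130 mm above the bench).
- tensioner_grip (a point): Centre of the top of the upright grey plastic grip (22 mm diameter, 50 mm tall, standing on the steel lever) at the end of the tensioner's lever, 105 mm from the pivot axis, top 191 mm above the bench. The lever's upper face is 141 mm above the bench; it sticks out beyond the long side of the housing. The grip moves with the arm.
- tensioner (a joint): Tensioner arm angle, rad, growing as it is pushed back: anticlockwise from above, grip moving away from the robot. 0 forward stop, 0.60 rear stop. The spring pushes it forward: about 5 N at the grip at 0, 9 N at 0.60. The ratchet clicks twice: let go, the arm falls back to 0 or is caught by the pawl at about 0.17 or 0.38. Starts at 0 or 0.17. Hold it past 0.45.
- pawl (a joint): Angle of the small sprung pawl that clicks over the tensioner's ratchet teeth, rad; 0 is dropped in, growing to about 0.15 as a tooth lifts it.
- spanner: Bystander: steel spanner 160 mm long lying on the bench. Origin: centre of the underside.
- reagent_bottle: Bystander: white bottle, 64 mm diameter, 145 mm tall, blue cap. Origin: centre of the underside.
- steel_beaker: Bystander: steel beaker, 72 mm diameter, 85 mm tall. Origin: centre of the underside.
- screw_jar: Bystander: low glass jar, 54 mm diameter, 55 mm tall. Origin: centre of the underside.
- boss_head: Bystander: grey cast boss-head clamp, about 85 x 30 x 46 mm. Origin: centre of the underside of its block.

How it is judged (in metres and radians):
On the way, in this order (a step that is already met when the one before it is completed fails the run):
1. the large pulley sits fully home on the spindle, hub up, and is let go (horizontal distance between pulley_large and spindle_seat below 0.0035 m and z of pulley_large in the frame of spindle_seat between -0.003 and 0.003 m and angle between pulley_large's own z axis and vertical below 0.08 rad and contact force between the fingers and pulley_large below 0.1 N), for 0.2 s.
2. the tensioner is pushed back past the last click (value of joint tensioner above 0.45 rad and contact force between the fingers and tensioner above 3 N), for 0.2 s.
At the end, for the whole second after the job is handed in: The fingers still press the tensioner with over 3 N, steady at over 0.45 rad, past the last tooth (pawl catches at 0.38), with no load on the pawl; the large pulley sits hub up on the spindle, within 3.5 mm of its axis, 3 mm of the shoulder, 0.08 rad of upright, untouched (all of step 1 and all of step 2 and velocity of joint tensioner between -0.2 and 0.2 rad/s and contact force between pawl and tensioner below 0.5 N); the arm keeps its last pose, push and grip.
It fails at once if the large pulley is dropped onto the spindle (faster than 0.5 m/s within 60 mm of its seat) (distance between pulley_large and spindle_seat below 0.06 m and linear speed of pulley_large above 0.5 m/s).
It fails at once if another thing on the bench is moved by more than 40 mm (distance of any of pulley_small, spanner, reagent_bottle, steel_beaker, screw_jar, boss_head from where it was at the start of the episode above 0.04 m).
It also fails if it takes over 54 s, if anything falls off the work surface, if the arm or the gripper's body presses on something with over 40 N, if the wrist force passes 120 N, or if a joint passes its speed limit or range.

### The arm

A 6-joint arm with a two-finger parallel gripper is mounted at the origin on the work surface. World frame = base frame: x ahead of the robot, y to its left, z up, the work surface at z = 0. Lengths are in m, angles in degrees, forces in N, time in s.
With the tool pointing down it reaches from about 0.275 to 0.75 m from the base axis. Payload 10.2 kg.
Tool frame: the origin (TCP) lies between the finger pads; the fingertips stand 8 mm ahead of it and the grasp point (between the pads) lies 11 mm behind it; z points along the fingers, y is the line along which they close (so a half turn about z gives the same grasp; the last joint's range is limited). The gripper opens to 88 mm and grips with 3 to 60 N. Pads are 18 mm wide; open, the fingers measure 123 mm over their backs; the gripper's body (75 mm by 187 mm) begins 45 mm behind the grasp point.
Start: joints at [-89.175, 17.928, 85.812, -0, 76.261, -12.8], TCP at [0.124, -0.51, 0.247] pointing down, gripper open.
Joint ranges: [-168.41, 168.41], [-55.51, 124.54], [10.69, 146.95], [-70.63, 250.63], [1, 178], [-165.06, 165.06]. Speed limits (degrees/s): [136.94, 136.94, 172.46, 180, 180, 180].

### API

Orientations are given as [roll, pitch, yaw] about the fixed x, y, z axes, in that order (R = Rz(yaw) Ry(pitch) Rx(roll)).
In Python, from cell import observe, vision, bot gives the robot as it stands. The module is installed in compiled form; this text tells all that it offers.
- The arm moves only by the shell command python3 -m pendant 'ROWS' [OPENING] [FORCE]. ROWS is JSON, a list of rows, each an object with "translation": the shift along the tool's x, y, z in units of 50 mm (1.0 is 50 mm), a list of three; "twist": the turn, a rotation vector about the tool's x, y, z in rad, a list of three. In form: [{"translation": [dx, dy, dz], "twist": [ax, ay, az]}, ...]. A call has 1 to 12 rows; each row is the pose to reach, as a shift and turn from the pose commanded when the call began, along the tool's axes at that moment; what a row does not reach only later rows make up. A row lasts 1/10 s, in which the tool goes at most 50 mm and 8.59 degrees, less where a joint would pass 70% of its speed; a pose out of reach is approached as far as the arm can. A call with a gripper value outside its range is refused whole. OPENING is the closure, from -1 (fully open) to 1 (shut), set as the call begins (- or left out, the last holds). The fingers move at their own pace and stop on an object; FORCE is the grip in N (left out, the last holds). Time passes only in rows, so rows that repeat a pose let the fingers close. It gives the time, the measured TCP pose, the force, the opening and the grip force at its end, in the units of the state.
- observe(): the state, without advancing time (a new reading comes with each control period).
- vision.get_image(name): name is "side" or "top" or "wrist"; returns a dict with "img" (384x512x3 uint8, blue, green, red), "depth" (384x512 float32, m along the optical axis (not along the pixel's ray), 0 where there is no reading), "fx", "fy", "cx", "cy" (pixels), "k1" (the pictures are not rectified: a ray, as slopes to the right and down, at radius r is drawn at 1 + k1 r^2 times it, then the intrinsics apply), "R" (3x3) and "t" (3): a world point X has camera coordinates R X + t. Camera axes: x right, y down, z forward; pixel columns grow to the right and rows downward; lengths in m; the calibration is good to about 2 mm. A picture is of the moment at which its call begins.
- bot.finish_job(): hands the job in; it is judged then, once.
The state is a dict: "time_s": time; "joint_pos": joint angles; "qvel": joint speeds; "joint_efforts": joint torques, N m; "position": TCP position; "eef_rot": TCP orientation; "ft_force": force on the tool from outside, world axes, zero at the start; "wrist_torque": the same for the moment, N m; "width": opening from 0.0 (shut) to 1.0 (fully open); "gripper_force": force on a finger pad.
Only numpy, scipy, OpenCV 4.12 (cv2) and the standard library are available. Lean on these libraries where they do the work, as an engineer would, in place of code of your own. Each camera call takes 0.05 s, during which the arm holds its last target. There are 200 camera calls.

## Working session

There is one attempt and no reset: what is moved stays moved. The work goes in short steps, Python scripts to look and compute and a shell command to move; the robot and the scene stay as the last step left them, time stands still between calls to the robot, and variables do not carry over. Pictures are saved under pics/ and viewed, at most 10 in all, crops included, and the job is handed in when it is done.

```bash
mkdir -p pics; cat > h.py <<'E'
import numpy as np, cv2
from cell import observe, vision, bot
def cloud(im):
    h,w=im["depth"].shape
    K=np.array([[im["fx"],0,im["cx"]],[0,im["fy"],im["cy"]],[0,0,1]],float)
    v,u=np.mgrid[:h,:w]
    p=cv2.undistortPoints(np.stack([u,v],-1).reshape(-1,1,2).astype(float),K,np.array([im["k1"],0,0,0,0.])).reshape(h,w,2)
    d=im["depth"].astype(float)
    P=np.dstack([p*d[...,None],d])
    W=(P-im["t"])@im["R"]
    W[d==0]=np.nan
    return W
def proj(im,X):
    K=np.array([[im["fx"],0,im["cx"]],[0,im["fy"],im["cy"]],[0,0,1]],float)
    return cv2.projectPoints(np.atleast_2d(np.array(X,float)),cv2.Rodrigues(im["R"])[0],np.array(im["t"],float),K,np.array([im["k1"],0,0,0,0.]))[0][:,0]
def Rtool():
    from scipy.spatial.transform import Rotation as R
    return R.from_euler('xyz',observe()["eef_rot"],degrees=True).as_matrix()
def rel(target):  # world target TCP -> tool units
    s=observe(); return (Rtool().T@(np.array(target)-s["position"]))/0.05
E
python3 - <<'E'
from h import *
s=observe(); print(s["time_s"],s["position"],s["eef_rot"],s["width"]); print(Rtool().round(3))
for n in ("top","side"):
    im=vision.get_image(n); cv2.imwrite(f"pics/{n}0.png",im["img"]); np.save(f"{n}0.npy",cloud(im))
    print(n,(-im["R"].T@im["t"]).round(3))
E
```

```text
0.0 [ 0.12364463 -0.50999577  0.24616848] [-1.79928361e+02 -1.56552096e-02  1.36229026e+01] 1.0003379972373037
[[ 0.972  0.236 -0.   ]
 [ 0.236 -0.972  0.001]
 [ 0.    -0.001 -1.   ]]
top [ 0.272 -0.013  1.877]
side [ 0.419 -1.122  0.969]
```

View pics/top0.png

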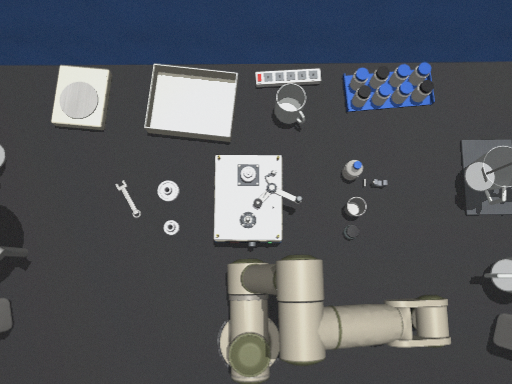

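View pics/side0.png

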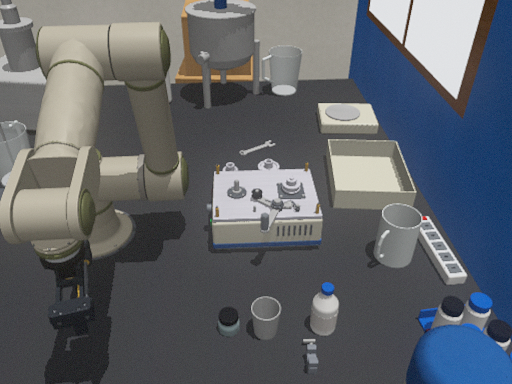

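The top view shows the large pulley at (168,190), the small one at (171,227), the bare spindle at about (248,219), the motor pulley at (248,174) and the tensioner grip at (299,199). The side view shows the spindle at (237,187) and the grip at (265,218).

```bash
python3 - <<'E'
from h import *
T=np.load("top0.npy");S=np.load("side0.npy")
def rep(W,n,u,v,r,zlo,zhi):
    p=W[v-r:v+r,u-r:u+r].reshape(-1,3); p=p[(p[:,2]>zlo)&(p[:,2]<zhi)]
    if len(p): print(n,len(p),"mean",p.mean(0).round(4),"min",p.min(0).round(3),"max",p.max(0).round(3), "mid",((p.min(0)+p.max(0))/2).round(4))
rep(T,"large rim",168,190,16,.008,.06); rep(T,"large hub",168,190,16,.03,.06)
rep(T,"small rim",171,227,12,.008,.06); rep(T,"small hub",171,227,12,.03,.06)
rep(T,"spindle",248,219,10,.145,.2);rep(T,"spindle hi",248,219,10,.16,.2)
rep(T,"motor",248,174,12,.15,.2);rep(T,"grip",299,199,8,.17,.2);rep(T,"pivot",272,188,8,.135,.25)
rep(T,"deck",248,198,60,.12,.14)
rep(S,"S spindle",237,187,12,.15,.2);rep(S,"S spin hi",237,187,12,.17,.2);rep(S,"S grip top",265,218,12,.182,.2)
np.set_printoptions(linewidth=250,suppress=True)
print((T[207:232,236:262,2]*1000).round(0).astype(int))
cv2.imwrite("pics/topcrop.png",cv2.resize(cv2.imread("pics/top0.png")[150:245,150:310],None,fx=5,fy=5,interpolation=cv2.INTER_CUBIC))
i=cv2.imread("pics/side0.png")[160:250,200:330];cv2.imwrite("pics/sidecrop.png",cv2.resize(i,None,fx=6,fy=6,interpolation=cv2.INTER_CUBIC))
E
```

```text
large rim 399 mean [0.5747 0.3154 0.0193] min [0.518 0.257 0.008] max [0.641 0.378 0.049] mid [0.5796 0.3178 0.0284]
large hub 46 mean [0.573  0.3172 0.0394] min [0.543 0.278 0.03 ] max [0.589 0.343 0.049] mid [0.5661 0.3102 0.0396]
small rim 205 mean [0.4342 0.3013 0.021 ] min [0.39  0.259 0.008] max [0.48  0.349 0.051] mid [0.435  0.3041 0.0294]
small hub 39 mean [0.4317 0.3022 0.0412] min [0.419 0.288 0.032] max [0.446 0.317 0.051] mid [0.4321 0.3025 0.0412]
spindle 47 mean [0.4438 0.0061 0.157 ] min [ 0.419 -0.018  0.145] max [0.469 0.025 0.181] mid [0.4439 0.0036 0.1632]
spindle hi 17 mean [0.4459 0.0064 0.1742] min [ 0.44  -0.     0.162] max [0.451 0.014 0.181] mid [0.4458 0.0068 0.1715]
motor 173 mean [0.6101 0.0043 0.1671] min [ 0.581 -0.02   0.15 ] max [0.641 0.031 0.187] mid [0.6109 0.0057 0.1688]
grip 29 mean [ 0.5142 -0.1741  0.1898] min [ 0.505 -0.184  0.173] max [ 0.523 -0.164  0.197] mid [ 0.5142 -0.1743  0.1848]
pivot 172 mean [ 0.5586 -0.0812  0.1497] min [ 0.534 -0.11   0.135] max [ 0.59  -0.055  0.171] mid [ 0.5623 -0.0826  0.1532]
deck 4918 mean [0.5247 0.0083 0.1
[... 13645 characters left out ...]
                  134                  135                  129                  130]
 [                 134                  130                  132                  126                  134                  133                  133                  136                  133                  135                  135
                   141                  131                  127                  127                  130                  136                  130                  132                  136                  129                  132
                   128                  136                  130                  131]]<stdin>:13: RuntimeWarning: invalid value encountered in cast
```

View pics/topcrop.png

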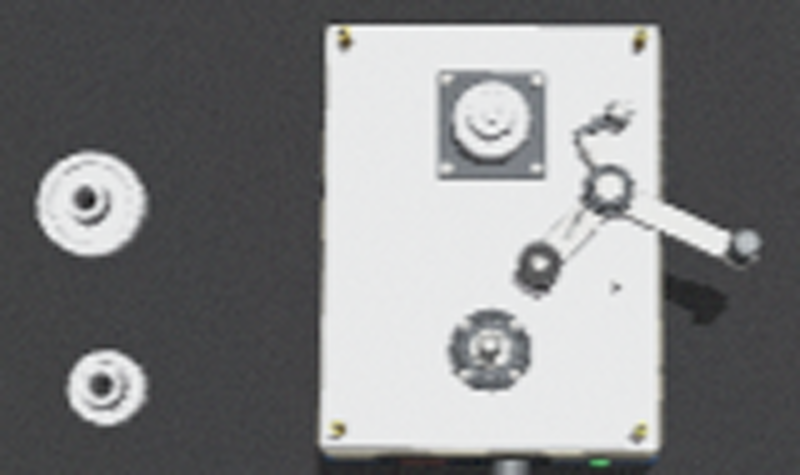

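View pics/sidecrop.png

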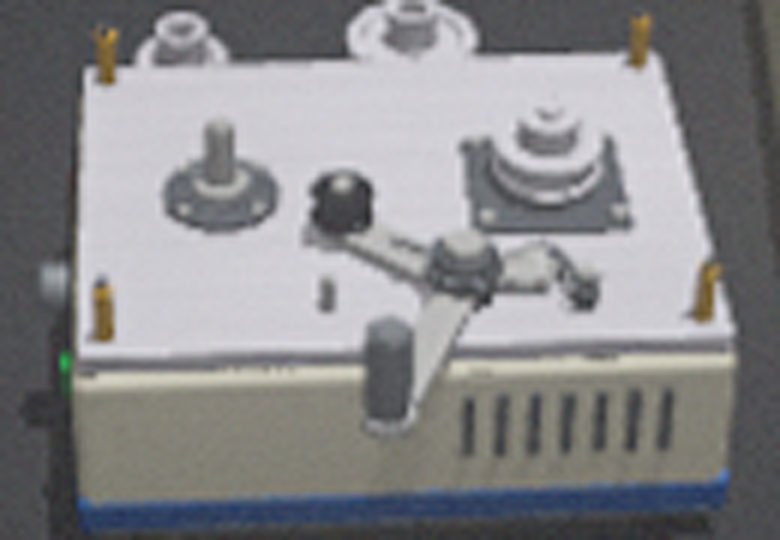

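The crops confirm the layout: both pulleys lie hub up, and the bare spindle stands on its flange at topcrop (490,348). The grip is at topcrop (745,243), with the tensioner idler clear of the spindle. I'll move above the large pulley and look from close by.

```bash
python3 -m pendant '[{"translation":[0,0,-0.4],"twist":[0,0,0]},{"translation":[6.3,-7,-0.5],"twist":[0,0,0]},{"translation":[6.3,-7,-0.5],"twist":[0,0,0]},{"translation":[6.3,-7,-0.5],"twist":[0,0,0]},{"translation":[6.3,-7,-0.5],"twist":[0,0,0]},{"translation":[6.3,-7,-0.5],"twist":[0,0,0]},{"translation":[6.3,-7,-0.5],"twist":[0,0,0]},{"translation":[6.3,-7,-0.5],"twist":[0,0,0]},{"translation":[6.3,-7,-0.5],"twist":[0,0,0]},{"translation":[6.3,-7,-0.5],"twist":[0,0,0]},{"translation":[6.3,-7,-0.5],"twist":[0,0,0]},{"translation":[6.3,-7,-0.5],"twist":[0,0,0]}]'
python3 -c "
from h import *
print(rel([.574,.316,.26]),observe()['joint_pos'])"
```

```text
time_s: 1.3
position: [0.3479, -0.0939, 0.2716]
eef_rot: [-180.0, -0.0, 13.9]
ft_force: [1.1, -0.7, 0.6]
width: 1.0
gripper_force: 0.0
[ 6.35690506 -6.87250002  0.23588491] [-3.39400279e+01 -4.91201926e+00  1.07858930e+02  1.72437531e-02
  7.70684509e+01  4.21740414e+01]
```

```bash
python3 -m pendant '[{"translation":[6.35,-6.85,0],"twist":[0,0,0]},{"translation":[6.35,-6.85,0],"twist":[0,0,0]},{"translation":[6.35,-6.85,0],"twist":[0,0,0]},{"translation":[6.35,-6.85,0],"twist":[0,0,0]},{"translation":[6.35,-6.85,0],"twist":[0,0,0]},{"translation":[6.35,-6.85,0],"twist":[0,0,0]},{"translation":[6.35,-6.85,0],"twist":[0,0,0]},{"translation":[6.35,-6.85,0.2],"twist":[0,0,0]},{"translation":[6.35,-6.85,1],"twist":[0,0,0]},{"translation":[6.35,-6.85,2],"twist":[0,0,0]},{"translation":[6.35,-6.85,2],"twist":[0,0,0]},{"translation":[6.35,-6.85,2],"twist":[0,0,0]}]' -0.2 20
python3 - <<'E'
from h import *
s=observe();print(s["joint_pos"].round(1) if hasattr(s["joint_pos"],'round') else s["joint_pos"],s["position"],s["width"])
im=vision.get_image("wrist");cv2.imwrite("pics/w1.png",im["img"]);W=cloud(im);np.save("w1.npy",W)
print((-im["R"].T@im["t"]).round(3),proj(im,[.574,.316,.04]))
p=W.reshape(-1,3)
q=p[np.hypot(p[:,0]-.574,p[:,1]-.316)<.06]
for lo,hi in ((.012,.025),(.033,.046)):
    k=q[(q[:,2]>lo)&(q[:,2]<hi)]; print(len(k),k.mean(0),k.min(0),k.max(0))
    if len(k)>20: print(cv2.minEnclosingCircle(k[:,:2].astype(np.float32)))
E
```

```text
time_s: 2.5
position: [0.5746, 0.3106, 0.1674]
eef_rot: [180.0, 0.4, 13.6]
ft_force: [0.1, -0.5, 1.2]
width: 0.599
gripper_force: 0.0
[18.1 38.  66.8 -0.  75.6 94.5] [0.57464865 0.31063946 0.16743212] 0.5992251496792786
[0.644 0.328 0.307] [[246.21642793 181.23005947]]
3493 [0.57617979 0.31535952 0.01906422] [0.53441158 0.27502074 0.01212987] [0.61425307 0.35483829 0.02481523]
((0.5741713643074036, 0.3148902654647827), 0.0402250811457634)
560 [0.57506948 0.31515418 0.04155889] [0.55855209 0.29970485 0.0330788 ] [0.58992082 0.3303395  0.04433755]
((0.5742730498313904, 0.31494271755218506), 0.015837283805012703)
```

View pics/w1.png

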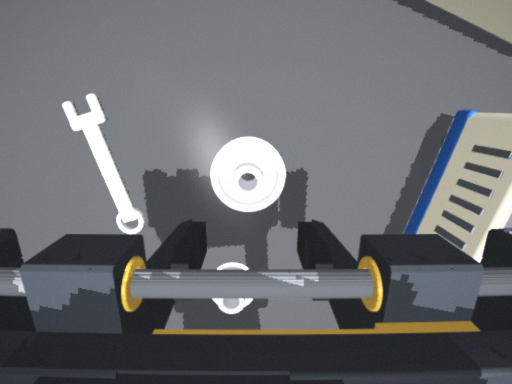

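The wrist view shows the large pulley at (248,175), hub up, and the small one at (232,288). The circle fit gives a centre of (0.574, 0.315) with radius 40.2 mm, so it is the large one.

```bash
python3 -m pendant '[{"translation":[0,0,0],"twist":[0,0,0]},{"translation":[0,0,0],"twist":[0,0,0]}]'; python3 -c "
from h import *
print(rel([.5742,.3149,.030]))"
```

```text
time_s: 2.75
position: [0.576, 0.311, 0.1739]
eef_rot: [-180.0, -0.2, 13.6]
ft_force: [0.4, -0.8, 0.1]
width: 0.601
gripper_force: 0.0
[-0.02613371 -0.08309019  2.87824153]
```

```bash
python3 -m pendant '[{"translation":[0,-0.08,0.6],"twist":[0,0,0]},{"translation":[0,-0.08,1.2],"twist":[0,0,0]},{"translation":[0,-0.08,1.8],"twist":[0,0,0]},{"translation":[0,-0.08,2.2],"twist":[0,0,0]},{"translation":[0,-0.08,2.6],"twist":[0,0,0]},{"translation":[0,-0.08,2.6],"twist":[0,0,0]},{"translation":[0,-0.08,2.6],"twist":[0,0,0]}]'; python3 -c "
from h import *
print(rel([.5742,.3149,.030]))"
```

```text
time_s: 3.45
position: [0.5749, 0.3155, 0.0433]
eef_rot: [-180.0, -0.1, 13.6]
ft_force: [0.2, -0.1, 0.9]
width: 0.597
gripper_force: 0.0
[-0.01794859  0.00899626  0.2657397 ]
```

```bash
python3 -m pendant '[{"translation":[0,0,0.13],"twist":[0,0,0]},{"translation":[0,0,0.26],"twist":[0,0,0]},{"translation":[0,0,0.26],"twist":[0,0,0]},{"translation":[0,0,0.26],"twist":[0,0,0]}]'; python3 -m pendant '[{"translation":[0,0,0],"twist":[0,0,0]},{"translation":[0,0,0],"twist":[0,0,0]},{"translation":[0,0,0],"twist":[0,0,0]},{"translation":[0,0,0],"twist":[0,0,0]},{"translation":[0,0,0],"twist":[0,0,0]},{"translation":[0,0,0],"twist":[0,0,0]}]' 1 40
```

```text
time_s: 3.85
position: [0.5743, 0.3157, 0.0288]
eef_rot: [180.0, -0.0, 13.6]
ft_force: [0.4, -0.1, 0.2]
width: 0.603
gripper_force: 0.0
time_s: 4.45
position: [0.5744, 0.3156, 0.0289]
eef_rot: [180.0, -0.0, 13.6]
ft_force: [0.3, -1.1, 1.8]
width: 0.337
gripper_force: 40.0
```

```bash
python3 -m pendant '[{"translation":[0,0,-0.4],"twist":[0,0,0]},{"translation":[0,0,-0.8],"twist":[0,0,0]},{"translation":[0,0,-1.6],"twist":[0,0,0]},{"translation":[0,0,-2.4],"twist":[0,0,0]},{"translation":[0,0,-3.2],"twist":[0,0,0]},{"translation":[0,0,-4],"twist":[0,0,0]},{"translation":[0,0,-4.4],"twist":[0,0,0]},{"translation":[0,0,-4.4],"twist":[0,0,0]},{"translation":[0,0,-4.4],"twist":[0,0,0]}]'; python3 -c "
from h import *
print(rel([.446,.003,.250]))"
```

```text
time_s: 5.35
position: [0.5739, 0.3156, 0.247]
eef_rot: [180.0, 0.1, 13.6]
ft_force: [-0.2, 0.3, -3.0]
width: 0.335
gripper_force: 40.0
[-3.95883578  5.47279106 -0.04985785]
```

```bash
python3 -m pendant '[{"translation":[-0.4,0.4,0],"twist":[0,0,0]},{"translation":[-1,1,0],"twist":[0,0,0]},{"translation":[-1.6,1.6,0],"twist":[0,0,0]},{"translation":[-2.2,2.2,0],"twist":[0,0,0]},{"translation":[-2.8,2.8,0],"twist":[0,0,0]},{"translation":[-3.4,3.4,0],"twist":[0,0,0]},{"translation":[-4,4,0],"twist":[0,0,0]},{"translation":[-4.6,4.6,0],"twist":[0,0,0]},{"translation":[-5.2,5,0],"twist":[0,0,0]},{"translation":[-5.8,5.45,0],"twist":[0,0,0]},{"translation":[-5.8,5.45,0],"twist":[0,0,0]},{"translation":[-5.8,5.45,0],"twist":[0,0,0]}]'
python3 -m pendant '[{"translation":[0,0,0],"twist":[0,0,0]},{"translation":[0,0,0],"twist":[0,0,0]},{"translation":[0,0,0],"twist":[0,0,0]}]'
python3 - <<'E'
from h import *
s=observe();print(s["position"],s["eef_rot"])
im=vision.get_image("wrist");cv2.imwrite("pics/w2.png",im["img"]);W=cloud(im);np.save("w2.npy",W)
print((-im["R"].T@im["t"]).round(3),proj(im,[.446,.003,.178]))
p=W.reshape(-1,3)
q=p[np.hypot(p[:,0]-.446,p[:,1]-.003)<.022]
for lo,hi in ((.137,.146),(.147,.17),(.15,.175),(.172,.19)):
    k=q[(q[:,2]>lo)&(q[:,2]<hi)]; print(lo,len(k),k.mean(0) if len(k) else '',k.min(0),k.max(0),cv2.minEnclosingCircle(k[:,:2].astype(np.float32)))
E
```

```text
time_s: 6.55
position: [0.3561, -0.0176, 0.2477]
eef_rot: [-179.9, 0.1, 13.5]
ft_force: [0.1, -1.0, -1.6]
width: 0.335
gripper_force: 40.0
time_s: 6.85
position: [0.3568, -0.0169, 0.2484]
eef_rot: [-180.0, 0.0, 13.7]
ft_force: [-0.0, 0.0, -2.4]
width: 0.334
gripper_force: 40.0
[ 0.35684885 -0.01692212  0.24841774] [-1.79972778e+02  3.20762197e-02  1.37072978e+01]
[0.426 0.    0.389] [[254.32781333  79.95408647]]
0.137 1762 [0.44569267 0.00270237 0.14113876] [ 0.42406242 -0.01879072  0.13701003] [0.46776522 0.0248634  0.14598158] ((0.4459720849990845, 0.002972694579511881), 0.022043179720640182)
0.147 32 [0.43965199 0.0026096  0.15847875] [ 0.43799525 -0.00358576  0.14702816] [0.44447273 0.01099694 0.16878373] ((0.44327348470687866, 0.0037055881693959236), 0.007489314302802086)
0.15 42 [0.44015515 0.00291371 0.16460329] [ 0.43799525 -0.0038297   0.15091487] [0.44697837 0.01167927 0.17491964] ((0.443709135055542, 0.0035836168099194765), 0.0076914564706385136)
0.172 395 [0.44574554 0.00397095 0.17854995] [ 0.43813232 -0.0038297   0.17211472] [0.4535164  0.01167927 0.18246804] ((0.4458736479282379, 0.004143310245126486), 0.008025029674172401)
```

View pics/w2.png

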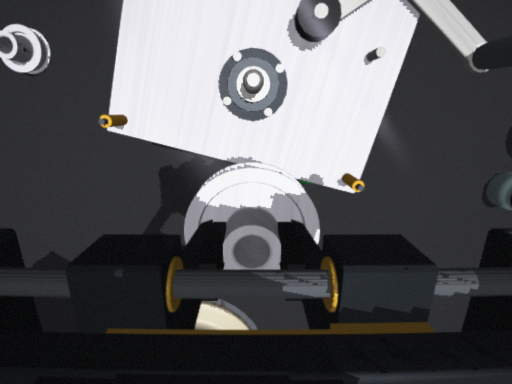

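The wrist view shows the spindle at (254,82), its top circle centred at (0.4459, 0.0041), and the held pulley with its hub at about (251,248). I'll measure the held pulley's centre in the same picture and take the difference.

```bash
python3 - <<'E'
from h import *
from scipy.optimize import least_squares
W=np.load("w2.npy");p=W.reshape(-1,3)
q=p[np.hypot(p[:,0]-.357,p[:,1]+.017)<.05]
h=np.histogram(q[:,2],bins=np.arange(.2,.28,.004));print(list(zip(h[1].round(3),h[0])))
k=q[(q[:,2]>.23)&(q[:,2]<.243)];print(len(k),k.mean(0),k.min(0),k.max(0))
# visible far arc of rim: farthest radius per angle
c=np.array([.357,-.017]);d=k[:,:2]-c;a=np.arctan2(d[:,1],d[:,0]);r=np.hypot(*d.T)
E=[]
for b in np.arange(-3.14,3.14,.1):
    m=(a>=b)&(a<b+.1)
    if m.sum()>3:
        j=np.argmax(np.where(m,r,0)); E.append(k[j,:2])
        print(round(b,1),m.sum(),r[j].round(4),end=' | ')
E=np.array(E);f=least_squares(lambda x:np.hypot(*(E-x).T)-.040,c,loss='soft_l1',f_scale=.001);print(f.x,np.abs(f.fun).mean())
A=np.c_[k[:,:2],np.ones(len(k))];print("tilt",np.linalg.lstsq(A,k[:,2],rcond=None)[0])
print(rel([.4459,.0041,.2484]))
E
```

```text
[(np.float64(0.2), np.int64(0)), (np.float64(0.204), np.int64(0)), (np.float64(0.208), np.int64(0)), (np.float64(0.212), np.int64(0)), (np.float64(0.216), np.int64(0)), (np.float64(0.22), np.int64(178)), (np.float64(0.224), np.int64(324)), (np.float64(0.228), np.int64(55)), (np.float64(0.232), np.int64(160)), (np.float64(0.236), np.int64(4124)), (np.float64(0.24), np.int64(1767)), (np.float64(0.244), np.int64(385)), (np.float64(0.248), np.int64(403)), (np.float64(0.252), np.int64(460)), (np.float64(0.256), np.int64(501)), (np.float64(0.26), np.int64(1669)), (np.float64(0.264), np.int64(367)), (np.float64(0.268), np.int64(322)), (np.float64(0.272), np.int64(283)), (np.float64(0.276), np.int64(280))]
6000 [ 0.37526549 -0.01218844  0.23861768] [ 0.32850352 -0.056492    0.230148  ] [0.39687985 0.02333058 0.24298789]
-3.1 12 0.0104 | -3.0 20 0.0105 | -2.9 14 0.0103 | -2.8 17 0.0101 | -2.7 17 0.0102 | -2.6 13 0.0101 | -2.5 15 0.0099 | -2.4 16 0.0294 | -2.3 23 0.03 | -2.2 14 0.0267 | -2.1 10 0.0097 | -2.0 5 0.0095 | -1.5 9 0.0396 | -1.4 37 0.0399 | -1.3 66 0.0399 | -1.2 78 0.0397 | -1.1 112 0.0396 | -1.0 159 0.0395 | -0.9 185 0.0396 | -0.8 194 0.0395 | -0.7 186 0.0395 | -0.6 196 0.0395 | -0.5 205 0.0396 | -0.4 198 0.0398 | -0.3 201 0.0397 | -0.2 210 0.0398 | -0.1 207 0.0398 | -0.0 208 0.0399 | 0.1 207 0.0399 | 0.2 208 0.0397 | 0.3 213 0.04 | 0.4 207 0.04 | 0.5 211 0.0403 | 0.6 209 0.04 | 0.7 203 0.0401 | 0.8 203 0.0401 | 0.9 207 0.0401 | 1.0 195 0.0402 | 1.1 206 0.0402 | 1.2 196 0.0401 | 1.3 195 0.0401 | 1.4 194 0.0402 | 1.5 142 0.0402 | 1.6 100 0.0404 | 1.7 69 0.0403 | 1.8 57 0.0405 | 1.9 29 0.0403 | 2.4 6 0.01 | 2.5 11 0.0106 | 2.6 9 0.0101 | 2.7 23 0.0306 | 2.8 20 0.0306 | 2.9 16 0.0104 | 3.0 14 0.0105 | 3.1 15 0.0104 | [ 0.3673782 -0.0140558] 0.009237367194260751
tilt [0.03316873 0.00895559 0.22627975]
[1.83158157e+00 1.15106930e-02 5.48552606e-04]
```

```bash
python3 -m pendant '[{"translation":[0.4,0,0],"twist":[0,0,0]},{"translation":[0.9,0.01,0],"twist":[0,0,0]},{"translation":[1.4,0.02,0],"twist":[0,0,0]},{"translation":[1.83,0.02,0],"twist":[0,0,0]},{"translation":[1.83,0.02,0.2],"twist":[0,0,0]},{"translation":[1.83,0.02,0.4],"twist":[0,0,0]},{"translation":[1.83,0.02,0.6],"twist":[0,0,0]},{"translation":[1.83,0.02,0.7],"twist":[0,0,0]},{"translation":[1.83,0.02,0.7],"twist":[0,0,0]},{"translation":[1.83,0.02,0.7],"twist":[0,0,0]},{"translation":[1.83,0.02,0.7],"twist":[0,0,0]}]'
python3 - <<'E'
from h import *
s=observe();print(s["position"],s["eef_rot"],rel([.4459,.0038,.171]))
for n in("side","wrist"):
    im=vision.get_image(n);np.save(n+"3.npy",cloud(im));i=im["img"]
    cv2.imwrite(f"pics/{n}3.png",i)
    if n=="side":
        u,v=proj(im,[.446,.004,.19])[0].astype(int);a=cv2.resize(i[v-35:v+35,u-45:u+45],(540,420),interpolation=cv2.INTER_CUBIC)
    else: print(proj(im,[.446,.004,.205]));a2=cv2.resize(i[130:320,130:380],(553,420))[:, :260+100]
cv2.imwrite("pics/c3.png",np.hstack([a,a2])[:, :800])
E
```

```text
time_s: 8.0
position: [0.4459, 0.003, 0.2141]
eef_rot: [180.0, -0.0, 13.6]
ft_force: [-0.3, -0.4, -2.7]
width: 0.337
gripper_force: 40.0
[0.44590788 0.00298646 0.21414389] [ 1.79975340e+02 -4.49490151e-02  1.36163823e+01] [ 0.00300038 -0.01622199  0.86287362]
[[250.22275971 233.31877547]]
```

View pics/c3.png

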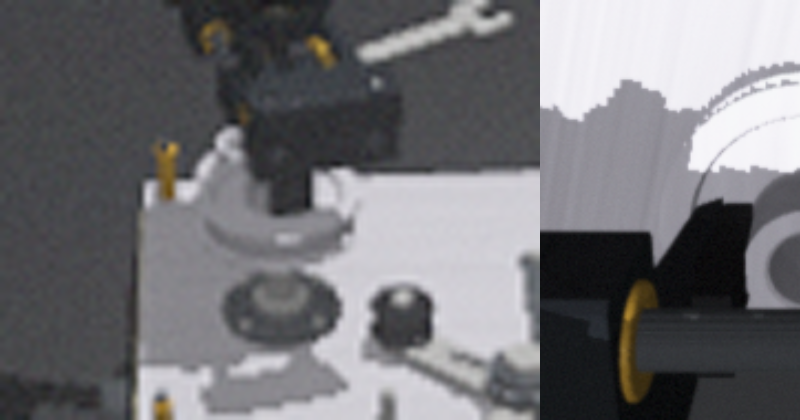

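The side crop shows the held pulley directly above the spindle. Next I lower it slowly, checking the force.

```bash
python3 -m pendant '[{"translation":[0,-0.01,0.04],"twist":[0,0,0]},{"translation":[0,-0.01,0.1],"twist":[0,0,0]},{"translation":[0,-0.01,0.16],"twist":[0,0,0]},{"translation":[0,-0.01,0.22],"twist":[0,0,0]},{"translation":[0,-0.01,0.28],"twist":[0,0,0]},{"translation":[0,-0.01,0.34],"twist":[0,0,0]},{"translation":[0,-0.01,0.34],"twist":[0,0,0]}]'
```

```text
time_s: 8.8
position: [0.4455, 0.0036, 0.1963]
eef_rot: [-180.0, 0.0, 13.6]
ft_force: [1.0, 0.3, -2.0]
width: 0.332
gripper_force: 40.0
```

Underside at about 0.167 m, so it is over the spindle end with no contact force. I continue down.

```bash
python3 -m pendant '[{"translation":[0,0,0.06],"twist":[0,0,0]},{"translation":[0,0,0.14],"twist":[0,0,0]},{"translation":[0,0,0.22],"twist":[0,0,0]},{"translation":[0,0,0.3],"twist":[0,0,0]},{"translation":[0,0,0.38],"twist":[0,0,0]},{"translation":[0,0,0.43],"twist":[0,0,0]},{"translation":[0,0,0.43],"twist":[0,0,0]}]'
```

```text
time_s: 9.5
position: [0.4455, 0.0036, 0.1749]
eef_rot: [-180.0, 0.0, 13.6]
ft_force: [-0.4, -0.2, -2.8]
width: 0.332
gripper_force: 40.0
```

```bash
python3 -m pendant '[{"translation":[0,0,0.02],"twist":[0,0,0]},{"translation":[0,0,0.04],"twist":[0,0,0]},{"translation":[0,0,0.06],"twist":[0,0,0]},{"translation":[0,0,0.075],"twist":[0,0,0]},{"translation":[0,0,0.075],"twist":[0,0,0]}]'
```

```text
time_s: 10.0
position: [0.4456, 0.0036, 0.1714]
eef_rot: [-180.0, 0.0, 13.6]
ft_force: [-0.1, 0.5, -2.0]
width: 0.336
gripper_force: 40.0
```

```bash
python3 -m pendant '[{"translation":[0,0,0.02],"twist":[0,0,0]},{"translation":[0,0,0.035],"twist":[0,0,0]},{"translation":[0,0,0.035],"twist":[0,0,0]},{"translation":[0,0,0.035],"twist":[0,0,0]}]'
```

```text
time_s: 10.4
position: [0.4459, 0.0036, 0.1708]
eef_rot: [180.0, -0.1, 13.6]
ft_force: [-3.1, 0.8, 8.7]
width: 0.333
gripper_force: 40.0
```

The force has turned upward to 8.7 N at the shoulder height, so it is home. I release with a small opening and then retreat upward.

```bash
python3 -m pendant '[{"translation":[0,0,0],"twist":[0,0,0]},{"translation":[0,0,0],"twist":[0,0,0]},{"translation":[0,0,0],"twist":[0,0,0]},{"translation":[0,0,0],"twist":[0,0,0]},{"translation":[0,0,0],"twist":[0,0,0]}]' -0.1
python3 -m pendant '[{"translation":[0,0,-0.1],"twist":[0,0,0]},{"translation":[0,0,-0.3],"twist":[0,0,0]},{"translation":[0,0,-0.6],"twist":[0,0,0]},{"translation":[0,0,-1],"twist":[0,0,0]},{"translation":[0,0,-1.6],"twist":[0,0,0]},{"translation":[0,0,-2],"twist":[0,0,0]},{"translation":[-0.6,0,-2],"twist":[0,0,0]},{"translation":[-1.2,0,-2],"twist":[0,0,0]},{"translation":[-1.8,0,-2],"twist":[0,0,0]},{"translation":[-1.8,0,-2],"twist":[0,0,0]},{"translation":[-1.8,0,-2],"twist":[0,0,0]}]'
python3 - <<'E'
from h import *
im=vision.get_image("wrist");cv2.imwrite("pics/w4.png",im["img"]);W=cloud(im)
p=W.reshape(-1,3);q=p[np.hypot(p[:,0]-.446,p[:,1]-.004)<.05]
for lo,hi in ((.154,.166),(.177,.19)):
    k=q[(q[:,2]>lo)&(q[:,2]<hi)];A=np.c_[k[:,:2],np.ones(len(k))];print(len(k),k.mean(0),np.median(k[:,2]),cv2.minEnclosingCircle(k[:,:2].astype(np.float32)),np.linalg.lstsq(A,k[:,2],rcond=None)[0])
for n,c in(("top",(.514,-.178)),):
    im=vision.get_image(n);T=cloud(im);p=T.reshape(-1,3)
S=cloud(vision.get_image("side")).reshape(-1,3)
for p in (W.reshape(-1,3),p,S):
    q=p[(np.hypot(p[:,0]-.514,p[:,1]+.178)<.035)&(p[:,2]>.184)&(p[:,2]<.2)];print("grip",len(q),q.mean(0) if len(q) else '')
    q=p[(np.hypot(p[:,0]-.555,p[:,1]+.08)<.025)&(p[:,2]>.155)&(p[:,2]<.18)];print("pivot",len(q),q.mean(0) if len(q) else '')
E
```

```text
time_s: 10.9
position: [0.4457, 0.0036, 0.1697]
eef_rot: [-180.0, 0.0, 13.6]
ft_force: [-0.4, 0.5, -0.4]
width: 0.552
gripper_force: 0.0
time_s: 12.0
position: [0.3585, -0.0178, 0.2707]
eef_rot: [179.9, -0.1, 13.6]
ft_force: [0.1, -0.1, 0.2]
width: 0.549
gripper_force: 0.0
5987 [0.44683908 0.00406413 0.16084126] 0.1606990814507746 ((0.4459344744682312, 0.0037560146301984787), 0.04042193666100502) [0.00210959 0.00085916 0.15989512]
1128 [0.4463389  0.00390512 0.18310243] 0.18400549577399944 ((0.445928156375885, 0.003871366148814559), 0.0157416183501482) [-0.00546179 -0.00086591  0.18554363]
grip 693 [ 0.51221162 -0.17256831  0.19075331]
pivot 0 
grip 28 [ 0.513829   -0.17466997  0.19190583]
pivot 60 [ 0.55883505 -0.08029523  0.16168316]
grip 46 [ 0.51450556 -0.18273217  0.19010553]
pivot 64 [ 0.55790087 -0.08720257  0.16064337]
```

View pics/w4.png

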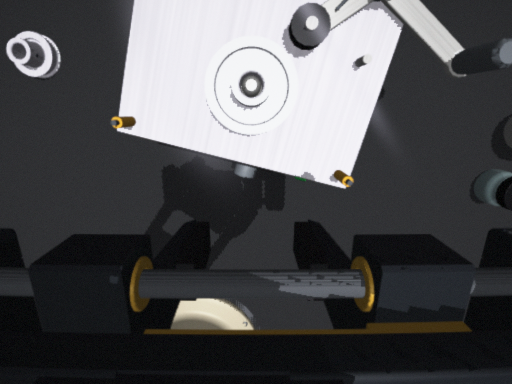

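The pulley sits home, with its rim top at 0.1607 m, level and centred within 0.5 mm at (252,85). The tensioner grip is at (490,52). I'll go above it and turn the closing line along its direction of travel.

```bash
python3 -m pendant '[{"translation":[0.2,0.4,0],"twist":[0,0,-0.12]},{"translation":[0.5,0.9,0],"twist":[0,0,-0.24]},{"translation":[0.8,1.4,0],"twist":[0,0,-0.36]},{"translation":[1.1,1.9,0],"twist":[0,0,-0.48]},{"translation":[1.4,2.4,0],"twist":[0,0,-0.6]},{"translation":[1.7,2.9,0],"twist":[0,0,-0.72]},{"translation":[2,3.4,0],"twist":[0,0,-0.85]},{"translation":[2.27,3.83,0.2],"twist":[0,0,-0.98]},{"translation":[2.27,3.83,0.2],"twist":[0,0,-0.98]},{"translation":[2.27,3.83,0.2],"twist":[0,0,-0.98]},{"translation":[2.27,3.83,0.2],"twist":[0,0,-0.98]}]' -0.4
python3 - <<'E'
from h import *
s=observe();print(s["joint_pos"]);np.set_printoptions(suppress=True)
im=vision.get_image("wrist");W=cloud(im)
p=W.reshape(-1,3);print(proj(im,[.514,-.177,.191]),proj(im,[.558,-.083,.165]))
q=p[(np.hypot(p[:,0]-.514,p[:,1]+.177)<.03)];print(np.histogram(q[:,2],bins=np.arange(.13,.25,.005)))
k=q[(q[:,2]>.187)&(q[:,2]<.197)]
if len(k): print(len(k),k.mean(0),cv2.minEnclosingCircle(k[:,:2].astype(np.float32)))
q=p[(np.hypot(p[:,0]-.558,p[:,1]+.083)<.03)&(p[:,2]>.15)];print(len(q),q.mean(0) if len(q) else '',cv2.minEnclosingCircle(q[:,:2].astype(np.float32)) if len(q) else '')
print(rel([.514,-.177,.161]))
cv2.imwrite("pics/w5.png",im["img"])
E
```

```text
time_s: 13.25
position: [0.5136, -0.1763, 0.26]
eef_rot: [180.0, -0.0, 69.7]
ft_force: [0.1, -0.4, -0.5]
width: 0.697
gripper_force: 0.0
[-3.13158710e+01  1.96745098e+01  8.14112026e+01  6.01117943e-03
  7.89103402e+01 -1.10423014e+01]
[[252.13599375 202.11851617]] [[263.18924598  67.9376075 ]]
(array([  0,   1, 507,  13,  25,  30,  30,  34,  37,  37,  37,  81, 486,
         0,   0,   0,   0,   0,   0,   0,   0,   0,   0]), array([0.13 , 0.135, 0.14 , 0.145, 0.15 , 0.155, 0.16 , 0.165, 0.17 ,
       0.175, 0.18 , 0.185, 0.19 , 0.195, 0.2  , 0.205, 0.21 , 0.215,
       0.22 , 0.225, 0.23 , 0.235, 0.24 , 0.245]))
550 [ 0.51502301 -0.17635765  0.19240159] ((0.5148219466209412, -0.1777247190475464), 0.011056073941290379)
1612 [ 0.55940217 -0.08279033  0.16022277] ((0.5596573948860168, -0.08265864849090576), 0.01882961578667164)
[-0.00991669  0.01271838  1.98442421]
```

View pics/w5.png

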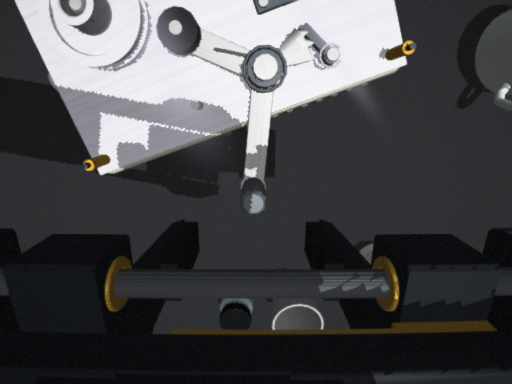

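The wrist view shows the grip at (253,197), between the open fingers, and the pivot at (265,68). The fit puts the grip 105 mm from the pivot, as specified. I descend and grip it.

```bash
python3 -m pendant '[{"translation":[-0.02,0.03,0.5],"twist":[0,0,0]},{"translation":[-0.02,0.03,1],"twist":[0,0,0]},{"translation":[-0.02,0.03,1.4],"twist":[0,0,0]},{"translation":[-0.02,0.03,1.7],"twist":[0,0,0]},{"translation":[-0.02,0.03,1.95],"twist":[0,0,0]},{"translation":[-0.02,0.03,1.95],"twist":[0,0,0]},{"translation":[-0.02,0.03,1.95],"twist":[0,0,0]}]'; python3 -m pendant '[{"translation":[0,0,0],"twist":[0,0,0]},{"translation":[0,0,0],"twist":[0,0,0]},{"translation":[0,0,0],"twist":[0,0,0]},{"translation":[0,0,0],"twist":[0,0,0]},{"translation":[0,0,0],"twist":[0,0,0]},{"translation":[0,0,0],"twist":[0,0,0]},{"translation":[0,0,0],"twist":[0,0,0]}]' 1 20
python3 - <<'E'
from h import *
s=observe();p=np.array(s["position"]);R=Rtool();c=np.array([.5597,-.0827]);print(p)
d=p[:2]-c
for th in np.arange(.05,.65,.05):
    M=np.array([[np.cos(th),-np.sin(th)],[np.sin(th),np.cos(th)]])
    print(th.round(2),(R.T@np.r_[c+M@d-p[:2],0]/.05).round(2))
E
```

```text
time_s: 14.0
position: [0.5149, -0.1784, 0.163]
eef_rot: [179.9, 0.0, 69.8]
ft_force: [-0.0, 0.2, 0.7]
width: 0.697
gripper_force: 0.0
time_s: 14.7
position: [0.5142, -0.1783, 0.1622]
eef_rot: [-179.9, 0.0, 69.8]
ft_force: [-4.7, 1.5, 3.3]
width: 0.241
gripper_force: 20.0
[ 0.51422163 -0.1783081   0.16222284]
0.05 [-0.01  0.11 -0.  ]
0.1 [-0.01  0.21 -0.  ]
0.15 [-0.01  0.32 -0.  ]
0.2 [ 0.    0.42 -0.  ]
0.25 [ 0.02  0.53 -0.  ]
0.3 [ 0.04  0.63 -0.  ]
0.35 [ 0.06  0.73 -0.  ]
0.4 [ 0.09  0.84 -0.  ]
0.45 [ 0.13  0.94 -0.  ]
0.5 [ 0.17  1.03 -0.  ]
0.55 [ 0.21  1.13 -0.  ]
0.6 [ 0.26  1.22 -0.  ]
```

```bash
python3 -m pendant '[{"translation":[-0.01,0.11,0],"twist":[0,0,-0.05]},{"translation":[-0.01,0.21,0],"twist":[0,0,-0.1]},{"translation":[-0.01,0.32,0],"twist":[0,0,-0.15]},{"translation":[0,0.42,0],"twist":[0,0,-0.2]},{"translation":[0.02,0.53,0],"twist":[0,0,-0.25]},{"translation":[0.04,0.63,0],"twist":[0,0,-0.3]},{"translation":[0.06,0.73,0],"twist":[0,0,-0.35]},{"translation":[0.08,0.8,0],"twist":[0,0,-0.38]},{"translation":[0.08,0.8,0],"twist":[0,0,-0.38]},{"translation":[0.08,0.8,0],"twist":[0,0,-0.38]}]'
cat > ang.py <<'E'
from h import *
s=observe();d=np.array(s["position"])[:2]-[.5597,-.0827];print("rot from start",np.arctan2(d[1],d[0])-np.arctan2(-.095,-.0449),"r",np.hypot(*d),"F",s["ft_force"],s["gripper_force"],Rtool()[:2,:2].round(3).tolist())
E
python3 ang.py
```

```text
time_s: 15.7
position: [0.5532, -0.1883, 0.1622]
eef_rot: [-179.9, -0.0, 91.6]
ft_force: [-4.4, 1.9, 2.9]
width: 0.243
gripper_force: 20.0
rot from start 0.3803032183465873 r 0.10582654539372667 F [-4.3603183   1.86769774  2.87194159] 19.9992835521698 [[-0.027, 1.0], [1.0, 0.027]]
```

```bash
python3 -m pendant '[{"translation":[0,0.04,0],"twist":[0,0,-0.02]},{"translation":[0,0.08,0],"twist":[0,0,-0.04]},{"translation":[0,0.12,0],"twist":[0,0,-0.06]},{"translation":[0,0.12,0],"twist":[0,0,-0.06]},{"translation":[0,0.12,0],"twist":[0,0,-0.06]}]'; python3 ang.py
```

```text
time_s: 16.2
position: [0.5589, -0.1885, 0.1622]
eef_rot: [-179.9, -0.0, 95.0]
ft_force: [-6.8, -0.3, 3.6]
width: 0.241
gripper_force: 20.0
rot from start 0.4342113512725083 r 0.10579496502061253 F [-6.83856278 -0.31919258  3.5819928 ] 19.999943284783512 [[-0.087, 0.996], [0.996, 0.087]]
```

```bash
python3 -m pendant '[{"translation":[0,0.04,0],"twist":[0,0,-0.02]},{"translation":[0,0.08,0],"twist":[0,0,-0.04]},{"translation":[0.01,0.12,0],"twist":[0,0,-0.06]},{"translation":[0.01,0.12,0],"twist":[0,0,-0.06]},{"translation":[0.01,0.12,0],"twist":[0,0,-0.06]}]'; python3 ang.py
```

```text
time_s: 16.7
position: [0.5649, -0.1883, 0.1623]
eef_rot: [-179.9, 0.1, 98.4]
ft_force: [-6.3, -3.8, 2.6]
width: 0.239
gripper_force: 20.0
rot from start 0.4906092030439848 r 0.10571543453853495 F [-6.31565384 -3.8013774   2.55549672] 19.999830450396985 [[-0.146, 0.989], [0.989, 0.146]]
```

```bash
python3 -m pendant '[{"translation":[0,0.04,0],"twist":[0,0,-0.02]},{"translation":[0.01,0.09,0],"twist":[0,0,-0.04]},{"translation":[0.01,0.09,0],"twist":[0,0,-0.04]},{"translation":[0.01,0.09,0],"twist":[0,0,-0.04]},{"translation":[0.01,0.09,0],"twist":[0,0,-0.04]},{"translation":[0.01,0.09,0],"twist":[0,0,-0.04]}]'; python3 ang.py
python3 - <<'E'
from h import *
im=vision.get_image("side");S=cloud(im).reshape(-1,3)
for c,zl,zh in(((.446,.004),.15,.19),):
    q=S[(np.hypot(S[:,0]-c[0],S[:,1]-c[1])<.05)&(S[:,2]>zl)&(S[:,2]<zh)];print(len(q),q.mean(0),q.max(0))
u,v=proj(im,[.5,-.08,.15])[0].astype(int);cv2.imwrite("pics/end.png",cv2.resize(im["img"][v-70:v+70,u-90:u+90],(720,560),interpolation=cv2.INTER_CUBIC))
E
```

```text
time_s: 17.3
position: [0.5692, -0.188, 0.1623]
eef_rot: [-179.9, 0.1, 100.7]
ft_force: [-5.9, -7.6, 1.3]
width: 0.242
gripper_force: 20.0
rot from start 0.531560309062779 r 0.10568463147437097 F [-5.9297456  -7.5757775   1.34014443] 20.000054631382227 [[-0.185, 0.983], [0.983, 0.185]]
386 [ 0.4451962  -0.00508491  0.16338504] [0.4852755  0.04126691 0.18567321]
```

View pics/end.png

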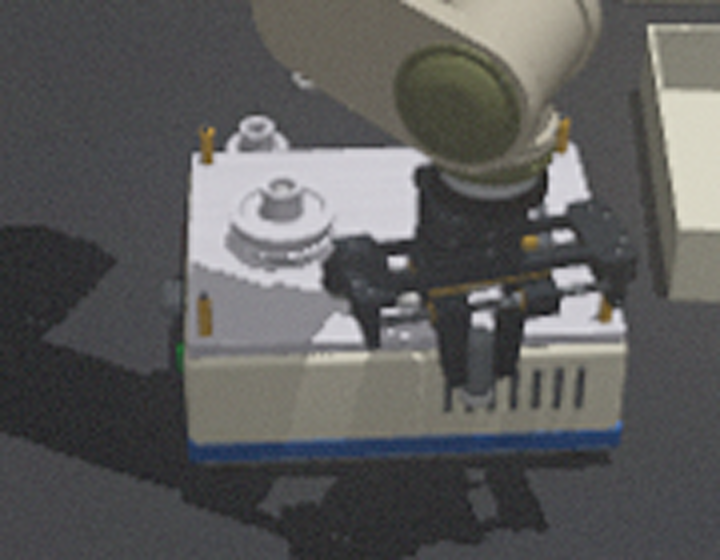

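The picture shows the pulley seated level on the spindle at (282,215) and the fingers holding the grip at (482,360). It has turned about 0.53 rad from its start and is steady.

```bash
python3 -c "
from cell import bot
print(bot.finish_job())"
```

```text
the job is handed in; nothing more can be done
None
```

The large pulley is seated fully home on the spindle, hub up and released. I handed the job in with the gripper still holding the tensioner at about 0.53 rad, past the last click; that angle is estimated from the tool position, and the hand-in returned no verdict.

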